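# Screw down the lid of the bead canister

### The job

On the toy shop's display table two clear canisters stand in wooden feet. The lid of the wide, short one (with beads) is loose: grip it by the bar on top and screw it clockwise until it comes up snug on its seal, with the lid's pointer resting in the gap between the two ribs on the collar, and never overtighten it onto the second rib. Leave the lid of the tall, slim canister as it is and let go of everything.

Things in the scene. Friction and masses are not known exactly. Their poses are not given: they have to be found in the camera images.
- wide_grip (a point): Grip point of the loose lid of the WIDE clear canister (128 mm across, beads, bolted down), on the upright turning axis, 152 mm over the table. White lid 88 mm across, top at 130 mm, with an upright bar 60 long, 16 wide, 34 high (top at 164 mm). z up; x along the bar towards the lid's black pointer (black line on that half of the bar's top); y across the bar. Turns with the lid, which keeps its height.
- wide_lid (a joint): Wide canister's lid, rad, grows clockwise seen from above; 0.1 to 0.65 at the start. Turns easily (0.03 N m), stays where left. At its end, 1.1, the lid meets its seal and the pointer is over the first of two white ribs on the black collar round the lid (0.72 rad apart, tops at 126 mm); the loose pointer stands anticlockwise of both. Further turning winds wide_seal instead.
- wide_seal (a joint): Turn of the wide lid past the first rib, winding its seal: rad, clockwise, 0 at the start. Torque jumps to 0.20 N m as it starts and rises 0.30 N m per rad; it stays where left. At 0.12 to 0.60 the pointer is clear between the ribs and the lid snug (0.24 to 0.38 N m), 0.36 being mid-gap. Beyond that it runs onto the second rib (centred at 0.72): overtightened.
- slim_lid (a joint): Lid of the other, SLIM clear canister (100 mm across, coloured sticks inside): rad, clockwise positive, 0 at the start, already snug, to be left so. Its white bar, 44 by 16 mm, tops out 214 mm over the table. It is bolted down at least 200 mm from the wide one, centre to centre; either may be on the left. Takes 0.22 N m to turn.

How it is judged (in metres and radians):
At the end, for the whole second after the job is handed in: The wide canister's lid is screwed fully on (wide_lid above 1.0 rad) and snug, its seal wound up by 0.10 to 0.62 rad (pointer between the two ribs), lid and seal at rest (below 0.05 rad/s), and the slim canister's lid is within 0.15 rad of where it was (value of joint wide_lid above 1 rad and value of joint wide_seal between 0.1 and 0.62 rad and velocity of joint wide_lid between -0.05 and 0.05 rad/s and velocity of joint wide_seal between -0.05 and 0.05 rad/s and value of joint slim_lid between -0.15 and 0.15 rad); the robot touches nothing.
It fails at once if the wide canister's lid is overtightened (seal wound up past 0.66 rad, the pointer onto the second rib) (value of joint wide_seal above 0.66 rad).
It fails at once if the slim canister's lid is turned by more than 0.15 rad (value of joint slim_lid above 0.15 rad or value of joint slim_lid below -0.15 rad).
It also fails if it takes over 40 s, if anything falls off the work surface, if the arm or the gripper's body presses on something with over 40 N, if the wrist force passes 120 N, or if a joint passes its speed limit or range.

### The arm

A 6-joint arm with a two-finger parallel gripper is mounted at the origin on the work surface. World frame = base frame: x ahead of the robot, y to its left, z up, the work surface at z = 0. Lengths are in mm, angles in rad, forces in N, time in s.
With the tool pointing down it reaches from about 350 to 975 mm from the base axis. Payload 4.9 kg.
Tool frame: the origin (TCP) lies at the very end of the fingers, on their centre line; the grasp point (between the pads) lies 19 mm behind it (grip_point_offset is the distance from the TCP to the grasp point, in mm); z points along the fingers, x is the direction in which the jaws open and shut, and the axes are right-handed (so a half turn about z gives the same grasp; the last joint's range is limited). The gripper opens to 85 mm and grips with 20 to 120 N. Pads are 22 mm wide; open, the fingers measure 114 mm over their backs; the gripper's body (76 mm by 85 mm) begins 54 mm behind the grasp point. The pads swing forward as they close: fully open they stand 13 mm farther back than shut.
Start: joints at [0.995, 0.053, 1.613, -0, 1.476, -0.119], TCP at [275.661, 560.903, 201.304] pointing down, gripper open.
Joint ranges: [-3.01, 3.01], [-1.01, 2.22], [0.06, 2.58], [-1.02, 4.17], [0.09, 2.62], [-3.14, 3.14]. Speed limits (rad/s): [2.57, 2.57, 3.14, 3.14, 3.14, 3.14].

### API

Orientations are given as a rotation vector (axis times angle).
In Python, from workcell import get_obs, grab_frame, sign_off, grip_point_offset gives the robot as it stands.
- The arm moves only by the shell command python3 -m pendant 'ROWS' [FORCE]. ROWS is JSON, a list of rows, each an object of numbers: "wx", "wy", "wz": the turn, a rotation vector about the tool's x, y, z in rad; "x", "y", "z": the shift along the tool's x, y, z in m; "fingers": the opening in per cent of the stroke, from 0 (shut) to 100 (fully open). A call has 1 to 10 rows; each row is the pose to reach, as a shift and turn from the pose commanded when the call began, along the tool's axes at that moment; what a row does not reach only later rows make up. A row lasts 1/12 s, in which the tool goes at most 41.7 mm and 7.16 degrees, less where a joint would pass 70% of its speed; a pose out of reach is approached as far as the arm can. A call with a gripper value outside its range is refused whole. The fingers move at their own pace and stop on an object; FORCE is the grip in N (left out, the last holds). Time passes only in rows, so rows that repeat a pose let the fingers close. It gives the time, the measured TCP pose, the force and the opening at its end, in the units of the state.
- get_obs(): the state, without advancing time (a new reading comes with each control period).
- grab_frame(name): name is "scene" or "top" or "wrist"; returns a dict with "color" (480x640x3 uint8, red, green, blue), "intrinsics" (3x3 intrinsics, pixels), "R" (3x3) and "t" (3): a world point X has camera coordinates R X + t. Camera axes: x right, y down, z forward; pixel columns grow to the right and rows downward; lengths in mm; the calibration is good to about 2 mm. A picture is of the moment at which its call begins. There is no depth.
- sign_off(): hands the job in, once; it reports no verdict.
The state is a dict: "t": time; "joint_positions": joint angles; "qvel": joint speeds; "joint_torque": joint torques, N m; "eef_pos": TCP position; "ee_rot": TCP orientation; "wrist_force": force on the tool from outside, world axes, zero at the start; "ft_torque": the same for the moment, N m; "gripper_width": finger opening in mm.
Only numpy, scipy, OpenCV 4.12 (cv2) and the standard library are available. Lean on these libraries where they do the work, as an engineer would, in place of code of your own. Each camera call takes 0.05 s, during which the arm holds its last target.

## Working session

There is one attempt and no reset: what is moved stays moved. The work goes in short steps, Python scripts to look and compute and a shell command to move; the robot and the scene stay as the last step left them, time stands still between calls to the robot, and variables do not carry over. Pictures are saved under pics/ and viewed, and the job is handed in when it is done.

```bash
mkdir -p pics; ls; python3 - <<'E'
from workcell import get_obs, grab_frame
import cv2
print(get_obs())
for n in ("scene","top"):
    f=grab_frame(n); cv2.imwrite(f"pics/{n}0.png",f["color"][:,:,::-1]); print(n,f["intrinsics"],f["R"],f["t"])
E
```

```text
pics
{'t': 0.0, 'joint_positions': array([ 9.94980914e-01,  5.33487165e-02,  1.61432685e+00, -5.02117731e-06,
        1.47601001e+00, -1.18993352e-01]), 'qvel': array([ 0.00100643, -0.00032998,  0.00122697, -0.00234745,  0.000258  ,
       -0.0009926 ]), 'joint_torque': array([-3.35508130e-04, -3.93697643e+01, -3.70170343e+01, -1.83739094e-04,
        6.97254945e-03, -1.14392984e-05]), 'eef_pos': array([275.29849991, 560.31972108, 200.04852395]), 'ee_rot': array([ 2.6659872 ,  1.66027192, -0.00297304]), 'wrist_force': array([0.13697206, 0.29557053, 0.80113276]), 'ft_torque': array([-0.00712234,  0.0126186 , -0.05169722]), 'gripper_width': 85.4731152706049}
scene [[504.94499678   0.         313.90768056]
 [  0.         504.94499678 225.9323974 ]
 [  0.           0.           1.        ]] [[-0.90417546  0.42710822  0.00673087]
 [ 0.28323859  0.61125397 -0.73901589]
 [-0.31975403 -0.66629359 -0.67365437]] [ 523.96008895  -43.16728575 1037.82179052]
top [[573.55229764   0.         326.06366576]
 [  0.         573.55229764 236.80112492]
 [  0.           0.           1.        ]] [[-0.02225208 -0.99965393 -0.0140311 ]
 [-0.99041009  0.02395613 -0.13606601]
 [ 0.13635505  0.01086879 -0.99060041]] [ 42.2444663  592.48086795 876.44472126]
```

View pics/scene0.png

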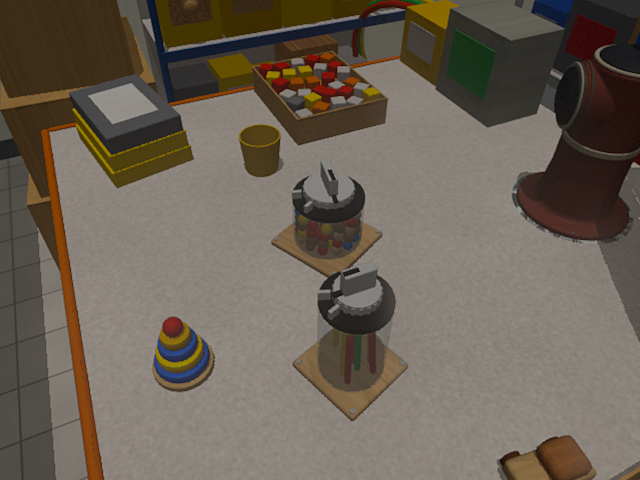

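View pics/top0.png

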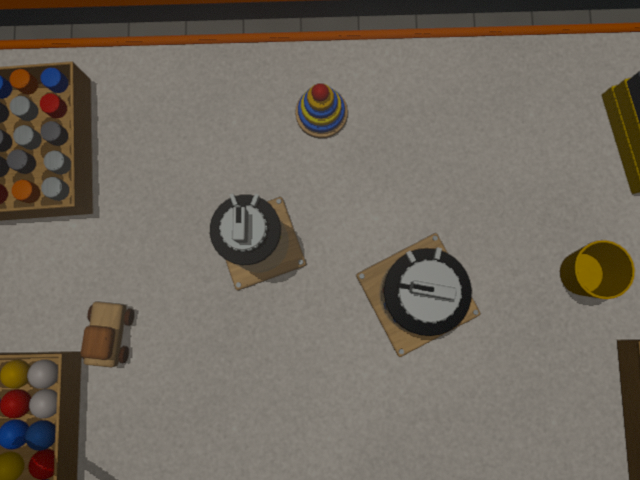

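Top view: the wide canister's lid is near (430,291), with its black pointer to the left at (403,287). The ribs are at about (410,255) and (436,254). The slim canister is near (244,229). Next I'll zoom in and measure.

```bash
cat > h.py <<'E'
import numpy as np, cv2
from workcell import *
def ray(f,u,v,z):
    K=f["intrinsics"];R=f["R"];t=np.array(f["t"])
    d=R.T@np.linalg.inv(K)@np.array([u,v,1.]); c=-R.T@t
    return c+d*(z-c[2])/d[2]
def proj(f,X):
    p=f["intrinsics"]@(f["R"]@np.array(X,float)+f["t"]); return p[:2]/p[2]
E
python3 - <<'E'
from h import *
f=grab_frame("top"); c=f["color"]
cr=c[225:360,360:495,::-1]; cv2.imwrite("pics/z1.png",cv2.resize(cr,None,fx=4.4,fy=4.4,interpolation=cv2.INTER_CUBIC))
s=grab_frame("scene")["color"]
cv2.imwrite("pics/z2.png",cv2.resize(s[150:265,270:390,::-1],None,fx=5,fy=5,interpolation=cv2.INTER_CUBIC))
E
```

```text
(no output)
```

View pics/z1.png

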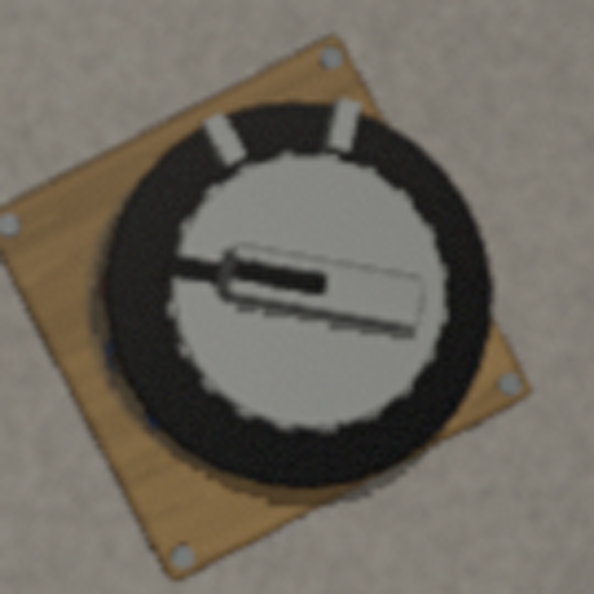

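View pics/z2.png

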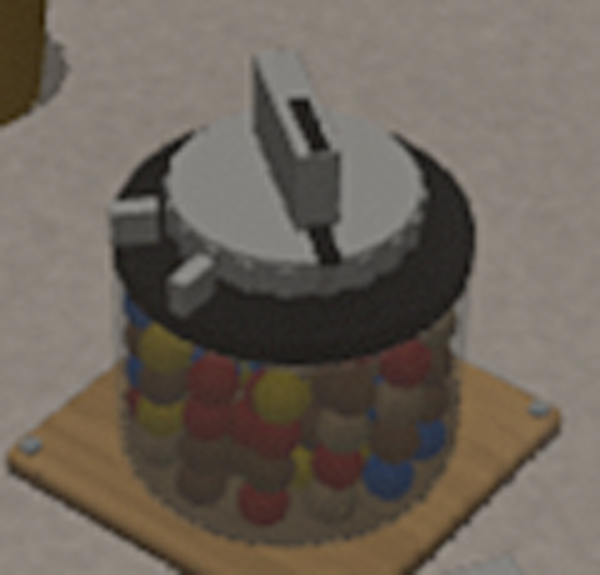

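```bash
python3 - <<'E'
from h import *
f=grab_frame("top"); c=f["color"].astype(int)
g=c.sum(2)/3
px=lambda u,v:((u+.5)/4.4+360-.5,(v+.5)/4.4+225-.5)
P=lambda u,v,z:ray(f,*px(u,v),z)
cam=-f["R"].T@f["t"];print("cam",cam)
# lid: white mask
sat=c.max(2)-c.min(2)
blk=((g<60)).astype(np.uint8)
# collar outer
sub=blk.copy(); sub[:, :360]=0; sub[:,495:]=0; sub[:225]=0; sub[360:]=0
cs,_=cv2.findContours(sub,cv2.RETR_CCOMP,cv2.CHAIN_APPROX_NONE)
for k in sorted(cs,key=cv2.contourArea)[-3:]:
    (x,y),r=cv2.minEnclosingCircle(k); e=cv2.fitEllipse(k); print("cont",cv2.contourArea(k),(x,y,r),e)
    for z in(120,130): print(z,ray(f,e[0][0],e[0][1],z))
L=P(172,292,130);R=P(446,292,130);T=P(310,155,130);B=P(310,430,130)
print("lid",L,R,T,B,(L+R)/2,(T+B)/2)
co=[P(*q,164) for q in((235,245),(425,275),(414,328),(222,297))]
print("bar",np.round(co,1),np.mean(co,0))
a=P(240,270,164);b=P(325,283,164);print("line",a,b)
for n,p in(("ptr",P(175,268,130)),("r1",P(226,140,126)),("r2",P(344,125,126))): print(n,p)
E
```

```text
cam [468.23139358  18.51040463 949.41574151]Traceback (most recent call last):
  File "<stdin>", line 14, in <module>
cv2.error: OpenCV(4.12.0) /io/opencv/modules/imgproc/src/shapedescr.cpp:361: error: (-201:Incorrect size of input array) There should be at least 5 points to fit the ellipse in function 'fitEllipseNoDirect'
```

```bash
cat > m.py <<'E'
from h import *
f=grab_frame("top"); c=f["color"].astype(int)
g=c.sum(2)/3
px=lambda u,v:((u+.5)/4.4+360-.5,(v+.5)/4.4+225-.5)
P=lambda u,v,z:ray(f,*px(u,v),z)
blk=((g<60)).astype(np.uint8)
sub=blk.copy(); sub[:, :360]=0; sub[:,495:]=0; sub[:225]=0; sub[360:]=0
cs,_=cv2.findContours(sub,cv2.RETR_CCOMP,cv2.CHAIN_APPROX_NONE)
for k in sorted(cs,key=len)[-3:]:
    e=cv2.fitEllipse(k); print("cont",cv2.contourArea(k),e)
    for z in(120,130): print(z,ray(f,e[0][0],e[0][1],z))
L=P(172,292,130);R=P(446,292,130);T=P(310,155,130);B=P(310,430,130)
print("lid",L,R,T,B,(L+R)/2,(T+B)/2)
co=[P(*q,164) for q in((235,245),(425,275),(414,328),(222,297))]
print("bar",np.round(co,1),np.mean(co,0))
C=np.mean(co,0)
ang=lambda d:np.degrees(np.arctan2(d[1],d[0]))
a=P(240,270,164);b=P(325,283,164);print("line",a,b,ang(a-b))
print("long edges",ang(co[0]-co[1]),ang(co[3]-co[2]))
for n,p in(("ptr",P(175,268,130)),("r1",P(226,140,126)),("r2",P(344,125,126))): print(n,p,ang(p-C))
E
python3 m.py
```

```text
Traceback (most recent call last):
  File "m.py", line 10, in <module>
    e=cv2.fitEllipse(k); print("cont",cv2.contourArea(k),e)
cv2.error: OpenCV(4.12.0) /io/opencv/modules/imgproc/src/shapedescr.cpp:361: error: (-201:Incorrect size of input array) There should be at least 5 points to fit the ellipse in function 'fitEllipseNoDirect'
```

```bash
sed -i 's/^    e=cv2/    if len(k)<30: continue\n    e=cv2/' m.py
python3 m.py
```

```text
cont 3123.0 ((430.9485778808594, 291.4145202636719), (60.698272705078125, 65.45995330810547), 4.948487758636475)
120 [ 499.54043959 -121.34850874  120.        ]
130 [ 499.16295644 -119.6622746   130.        ]
cont 5975.0 ((426.5765075683594, 293.8770751953125), (85.91825103759766, 89.04238891601562), 91.68766784667969)
120 [ 496.16152759 -114.91861015  120.        ]
130 [ 495.8247829  -113.30989925  130.        ]
lid [500.82562393 -73.98935564 130.        ] [ 498.80988039 -162.1890589   130.        ] [ 544.16144265 -120.52466742  130.        ] [ 455.78771244 -116.37979103  130.        ] [ 499.81775216 -118.08920727  130.        ] [ 499.97457755 -118.45222923  130.        ]
bar [[ 513.5  -90.2  164. ]
 [ 502.9 -148.5  164. ]
 [ 486.7 -144.3  164. ]
 [ 497.6  -85.5  164. ]] [ 500.19045438 -117.12915009  164.        ]
line [505.78089985 -91.44871388 164.        ] [ 501.16687373 -117.52179991  164.        ] 79.96454512893067
long edges 79.66670395249008 79.50933082214802
ptr [508.53311969 -75.26291232 130.        ] 78.73031657477314
r1 [550.10146133 -94.02820877 126.        ] 24.836710815435847
r2 [ 554.11583827 -132.75976407  126.        ] -16.164565726904282
```

```bash
cat > d.py <<'E'
import sys
from h import *
from scipy.spatial.transform import Rotation as Ro
# delta from current pose to x,y,z, tool-x heading (deg), in tool axes
x,y,z,h=map(float,sys.argv[1:5]); o=get_obs(); R=Ro.from_rotvec(o["ee_rot"]); 
a=np.radians(h); T=Ro.from_matrix(np.array([[np.cos(a),np.sin(a),0],[np.sin(a),-np.cos(a),0],[0,0,-1.]]).T)
print("t",o["t"],"pos",o["eef_pos"].round(1),"xdir",R.as_matrix()[:,0].round(4),"zdir",R.as_matrix()[:,2].round(4))
print("shift m",(R.inv().apply(np.array([x,y,z])-o["eef_pos"])/1000).round(4),"turn",(R.inv()*T).as_rotvec().round(4))
print("F",o["wrist_force"].round(1),"M",o["ft_torque"].round(3),"w",o["gripper_width"])
E
python3 d.py 500 -118 330 -10.4
python3 - <<'E'
from h import *
f=grab_frame("top");print(ray(f,240,224,214))
E
```

```text
t 0.35 pos [275.6 560.8 201. ] xdir [ 4.411e-01  8.975e-01 -5.000e-04] zdir [-2.e-04 -4.e-04 -1.e+00]
shift m [-0.5103  0.5008 -0.1287] turn [3.0000e-04 4.0000e-04 1.2955e+00]
F [ 0.  -0.5 -1. ] M [ 0.022  0.015 -0.055] w 85.393940392582
[588.97681856 138.16394845 214.        ]
```

```bash
python3 -m pendant '[{"z":-0.04,"fingers":100},{"z":-0.08,"fingers":100},{"x":-0.025,"y":0.025,"z":-0.11,"wz":0.1},{"x":-0.05,"y":0.05,"z":-0.13,"wz":0.2},{"x":-0.075,"y":0.075,"z":-0.13,"wz":0.3},{"x":-0.1,"y":0.1,"z":-0.13,"wz":0.4},{"x":-0.125,"y":0.125,"z":-0.13,"wz":0.5},{"x":-0.15,"y":0.15,"z":-0.13,"wz":0.6},{"x":-0.175,"y":0.175,"z":-0.13,"wz":0.7},{"x":-0.2,"y":0.2,"z":-0.13,"wz":0.8}]' 50
python3 d.py 500 -118 330 -10.4
```

```text
t 0.4 pos [275.6 560.8 201.1] xdir [ 4.411e-01  8.975e-01 -3.000e-04] zdir [-1.e-04 -2.e-04 -1.e+00]
shift m [-0.5103  0.5008 -0.1287] turn [1.0000e-04 2.0000e-04 1.2955e+00]
F [ 0.7 -0.2 -0.6] M [-0.034  0.007  0.052] w 85.47994568850427invalid input at $[0]: expected keys wx, wy, wz, x, y, z, fingers
```

```bash
python3 -m pendant '[{"wx":0,"wy":0,"wz":0,"x":0,"y":0,"z":-0.04,"fingers":100},{"wx":0,"wy":0,"wz":0,"x":0,"y":0,"z":-0.08,"fingers":100},{"wx":0,"wy":0,"wz":0.1,"x":-0.025,"y":0.025,"z":-0.11,"fingers":100},{"wx":0,"wy":0,"wz":0.2,"x":-0.05,"y":0.05,"z":-0.13,"fingers":100},{"wx":0,"wy":0,"wz":0.3,"x":-0.075,"y":0.075,"z":-0.13,"fingers":100},{"wx":0,"wy":0,"wz":0.4,"x":-0.1,"y":0.1,"z":-0.13,"fingers":100},{"wx":0,"wy":0,"wz":0.5,"x":-0.125,"y":0.125,"z":-0.13,"fingers":100},{"wx":0,"wy":0,"wz":0.6,"x":-0.15,"y":0.15,"z":-0.13,"fingers":100},{"wx":0,"wy":0,"wz":0.7,"x":-0.175,"y":0.175,"z":-0.13,"fingers":100},{"wx":0,"wy":0,"wz":0.8,"x":-0.2,"y":0.2,"z":-0.13,"fingers":100}]' 50
python3 d.py 500 -118 330 -10.4
```

```text
t: 1.23
eef_pos: [367.0, 291.6, 331.5]
ee_rot: [-3.104, -0.484, -0.001]
wrist_force: [0.7, -0.1, 0.6]
gripper_width: 85.7
t 1.2333 pos [367.  291.6 331.5] xdir [9.525e-01 3.046e-01 8.000e-04] zdir [ 7.e-04  3.e-04 -1.e+00]
shift m [0.0018 0.4307 0.0015] turn [-3.000e-04 -7.000e-04  4.911e-01]
F [ 0.7 -0.1  0.6] M [-0.031 -0.026  0.016] w 85.65395235054679
```

```bash
python3 -m pendant '[{"wx":0,"wy":0,"wz":0.06,"x":0,"y":0.04,"z":0,"fingers":100},{"wx":0,"wy":0,"wz":0.12,"x":0,"y":0.08,"z":0,"fingers":100},{"wx":0,"wy":0,"wz":0.18,"x":0,"y":0.12,"z":0,"fingers":100},{"wx":0,"wy":0,"wz":0.24,"x":0,"y":0.16,"z":0,"fingers":100},{"wx":0,"wy":0,"wz":0.3,"x":0,"y":0.2,"z":0,"fingers":100},{"wx":0,"wy":0,"wz":0.36,"x":0,"y":0.24,"z":0,"fingers":100},{"wx":0,"wy":0,"wz":0.42,"x":0,"y":0.28,"z":0,"fingers":100},{"wx":0,"wy":0,"wz":0.46,"x":0,"y":0.32,"z":0,"fingers":100},{"wx":0,"wy":0,"wz":0.491,"x":0.001,"y":0.35,"z":0,"fingers":100},{"wx":0,"wy":0,"wz":0.491,"x":0.002,"y":0.38,"z":0,"fingers":100}]'
python3 d.py 500 -118 250 -10.4
```

```text
t: 2.07
eef_pos: [486.4, -69.8, 331.5]
ee_rot: [3.129, -0.282, 0.001]
wrist_force: [0.4, 0.7, 0.4]
gripper_width: 85.8
t 2.0667 pos [486.4 -69.8 331.5] xdir [ 9.839e-01 -1.786e-01  5.000e-04] zdir [ 5.e-04 -1.e-04 -1.e+00]
shift m [0.022  0.045  0.0815] turn [-0.     -0.0005  0.002 ]
F [0.4 0.7 0.4] M [-0.015  0.043  0.058] w 85.75535877407177
```

```bash
python3 -m pendant '[{"wx":0,"wy":0,"wz":0,"x":0.01,"y":0.02,"z":0.02,"fingers":100},{"wx":0,"wy":0,"wz":0,"x":0.022,"y":0.045,"z":0.05,"fingers":100},{"wx":0,"wy":0,"wz":0.002,"x":0.022,"y":0.045,"z":0.08,"fingers":100},{"wx":0,"wy":0,"wz":0.002,"x":0.022,"y":0.045,"z":0.08,"fingers":100},{"wx":0,"wy":0,"wz":0.002,"x":0.022,"y":0.045,"z":0.08,"fingers":100}]'
python3 d.py 500 -118 135 -10.4
python3 - <<'E'
from h import *
f=grab_frame("wrist"); cv2.imwrite("pics/w1.png",f["color"][:,:,::-1])
np.set_printoptions(suppress=True)
print(proj(f,(500,-118,164)),proj(f,(500,-118,130)))
E
```

```text
t: 2.48
eef_pos: [498.8, -115.4, 249.6]
ee_rot: [-3.128, 0.281, 0.007]
wrist_force: [0.3, -0.0, -0.2]
gripper_width: 85.4
t 2.4833 pos [ 498.8 -115.4  249.6] xdir [ 0.9839 -0.1785 -0.0043] zdir [-0.004   0.0018 -1.    ]
shift m [0.0021 0.0025 0.1146] turn [-0.0011  0.0043  0.0021]
F [ 0.3 -0.  -0.2] M [0.01  0.04  0.032] w 85.35695316271621
[319.92181643 235.28722167] [319.73076762 223.84582421]
```

View pics/w1.png

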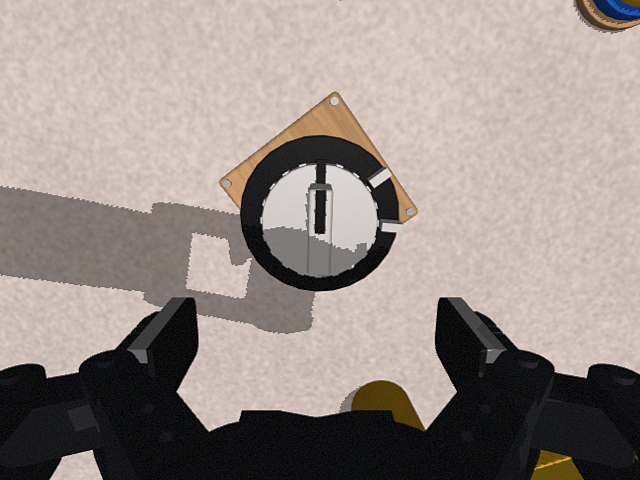

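The wrist view shows the bar upright at column 320, centred between the jaws at (320,233). The ribs are on its clockwise side at (381,178) and (392,227). I'll go down and grip.

```bash
python3 -m pendant '[{"wx":0,"wy":0,"wz":0,"x":0.001,"y":0.001,"z":0.02,"fingers":100},{"wx":0,"wy":0,"wz":0,"x":0.001,"y":0.001,"z":0.04,"fingers":100},{"wx":0,"wy":0,"wz":0,"x":0.001,"y":0.001,"z":0.06,"fingers":100},{"wx":0,"wy":0,"wz":0,"x":0.001,"y":0.001,"z":0.08,"fingers":100},{"wx":0,"wy":0,"wz":0,"x":0.001,"y":0.001,"z":0.095,"fingers":100},{"wx":0,"wy":0,"wz":0,"x":0.001,"y":0.001,"z":0.105,"fingers":100},{"wx":0,"wy":0,"wz":0,"x":0.001,"y":0.001,"z":0.112,"fingers":100},{"wx":0,"wy":0,"wz":0,"x":0.001,"y":0.001,"z":0.112,"fingers":100},{"wx":0,"wy":0,"wz":0,"x":0.001,"y":0.001,"z":0.112,"fingers":100}]'
python3 d.py 500 -118 135 -10.4
```

```text
t: 3.28
eef_pos: [501.6, -117.0, 140.8]
ee_rot: [3.129, -0.28, 0.003]
wrist_force: [-0.4, -0.7, 0.5]
gripper_width: 85.4
t 3.2833 pos [ 501.6 -117.   140.8] xdir [ 0.9841 -0.1775  0.002 ] zdir [ 1.9e-03 -7.0e-04 -1.0e+00]
shift m [-0.0014  0.0013  0.0058] turn [ 0.0004 -0.002   0.0031]
F [-0.4 -0.7  0.5] M [-0.029  0.007 -0.02 ] w 85.40045602089299
```

```bash
python3 -m pendant '[{"wx":0,"wy":0,"wz":0,"x":-0.001,"y":0.001,"z":0.005,"fingers":60},{"wx":0,"wy":0,"wz":0,"x":-0.001,"y":0.001,"z":0.005,"fingers":30},{"wx":0,"wy":0,"wz":0,"x":-0.001,"y":0.001,"z":0.005,"fingers":20},{"wx":0,"wy":0,"wz":0,"x":-0.001,"y":0.001,"z":0.005,"fingers":10},{"wx":0,"wy":0,"wz":0,"x":-0.001,"y":0.001,"z":0.005,"fingers":5},{"wx":0,"wy":0,"wz":0,"x":-0.001,"y":0.001,"z":0.005,"fingers":5},{"wx":0,"wy":0,"wz":0,"x":-0.001,"y":0.001,"z":0.005,"fingers":5},{"wx":0,"wy":0,"wz":0,"x":-0.001,"y":0.001,"z":0.005,"fingers":5},{"wx":0,"wy":0,"wz":0,"x":-0.001,"y":0.001,"z":0.005,"fingers":5},{"wx":0,"wy":0,"wz":0,"x":-0.001,"y":0.001,"z":0.005,"fingers":5}]' 50
python3 d.py 500 -118 135 4.3
```

```text
t: 4.12
eef_pos: [499.6, -117.7, 134.3]
ee_rot: [3.129, -0.281, -0.0]
wrist_force: [0.1, -0.1, 0.3]
gripper_width: 4.4
t 4.1167 pos [ 499.6 -117.7  134.3] xdir [ 9.84e-01 -1.78e-01 -1.00e-04] zdir [-1.e-04 -0.e+00 -1.e+00]
shift m [ 0.0005  0.0002 -0.0007] turn [ 0.00e+00  1.00e-04 -2.54e-01]
F [ 0.1 -0.1  0.3] M [ 0.009  0.01  -0.002] w 4.359658957504392
```

The fingers closed to 4.4 mm, so nothing is between them. I'll look before moving again.

```bash
python3 - <<'E'
from h import *
f=grab_frame("wrist"); cv2.imwrite("pics/w2.png",f["color"][:,:,::-1])
f=grab_frame("scene"); cv2.imwrite("pics/s2.png",cv2.resize(f["color"][100:300,220:470,::-1],None,fx=3,fy=3,interpolation=cv2.INTER_CUBIC))
print(proj(f,(500,-118,134)))
E
```

```text
[326.94985858 183.55485807]
```

View pics/w2.png

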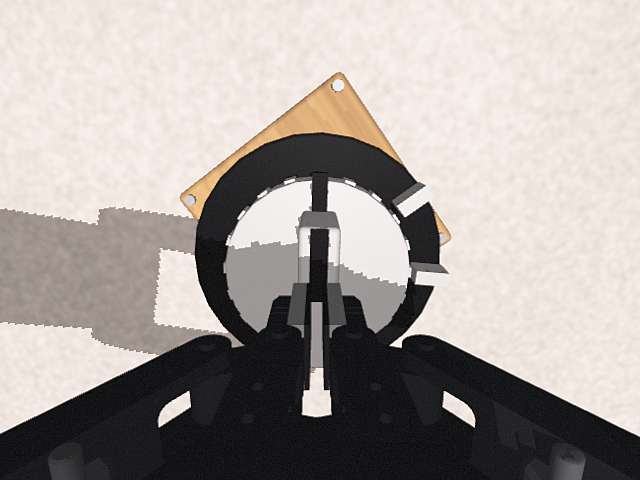

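View pics/s2.png

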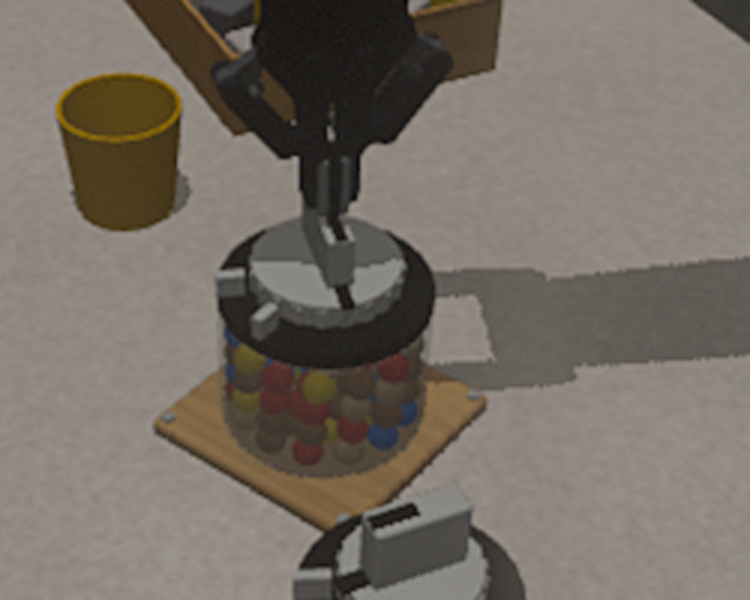

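```bash
python3 - <<'E'
from h import *
import workcell; print(dir(workcell)); print(grip_point_offset if not callable(grip_point_offset) else grip_point_offset())
o=get_obs(); p=o["eef_pos"]; print(p,o["gripper_width"],o["wrist_force"])
w=grab_frame("wrist"); s=grab_frame("scene"); t=grab_frame("top")
for dz in(0,19,30,40,54): print(dz,proj(w,p+[0,0,dz]).round(1),proj(s,p+[0,0,dz]).round(1),proj(t,p+[0,0,dz]).round(1))
cv2.imwrite("pics/s3.png",cv2.resize(s["color"][140:200,280:380,::-1],None,fx=8,fy=8,interpolation=cv2.INTER_CUBIC))
cv2.imwrite("pics/t3.png",cv2.resize(t["color"][225:360,360:495,::-1],None,fx=4.4,fy=4.4,interpolation=cv2.INTER_CUBIC))
cv2.imwrite("pics/w3.png",cv2.resize(w["color"][200:420,200:440,::-1],None,fx=2.7,fy=2.7))
E
```

```text
['Unreachable', '__builtins__', '__cached__', '__doc__', '__file__', '__loader__', '__name__', '__package__', '__spec__', 'get_obs', 'grab_frame', 'grip_point_offset', 'sign_off']
18.700000000000003
[ 499.58047828 -117.75569897  134.3141863 ] 4.411899125963809 [-0.03712919  0.04453616 -0.68906901]
0 [317.2 277.5] [327.2 183.4] [430.1 291. ]
19 [317.3 293.8] [327.5 174.5] [432.4 290.4]
30 [317.3 305. ] [327.7 169.2] [433.7 290.1]
40 [317.4 316.7] [327.8 164.3] [435.  289.8]
54 [317.5 335.8] [328.  157.3] [436.9 289.3]
```

View pics/s3.png

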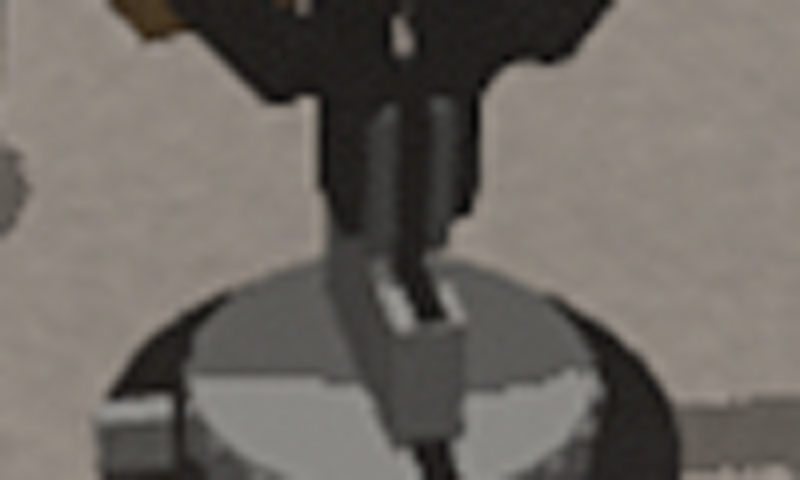

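View pics/w3.png

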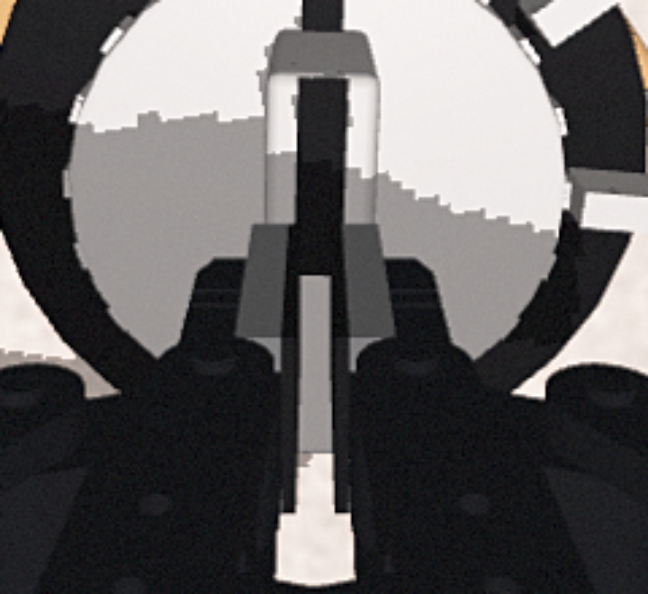

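View pics/t3.png

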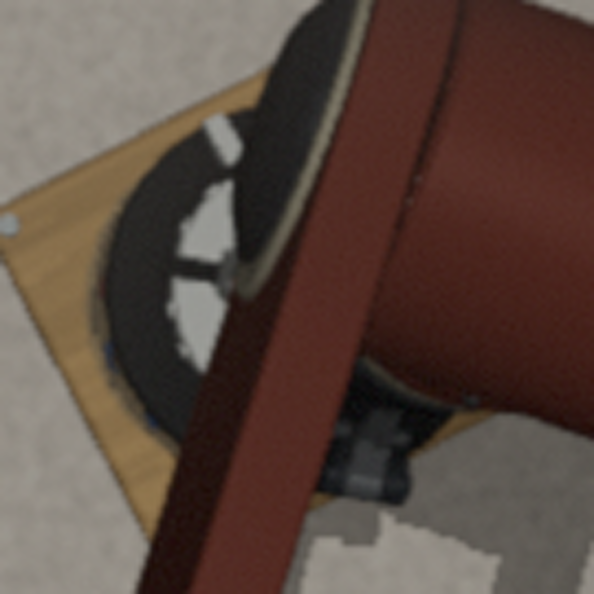

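```bash
python3 - <<'E'
from h import *
w=grab_frame("wrist"); K=w["intrinsics"]; cam=-w["R"].T@w["t"]; print("cam",cam, "f",K[0,0])
print("lid L/R pred",proj(w,(457,-118,130)),proj(w,(543,-118,130)))
print("collar/ptr tip pred",proj(w,(508,-74.7,130)),"bar front top corners",proj(w,(513,-90,164)),proj(w,(497.5,-87,164)))
print("rib",proj(w,(550,-94,126)))
s=grab_frame("scene")
for z in(134,150,165,175): print(z,"scene front face +y11", proj(s,(501.6,-107,z)).round(1))
E
```

```text
cam [510.90398269 -53.06133001 306.790916  ] f 397.04757803841227
lid L/R pred [229.61324552 289.57654088] [408.55905467 259.19677212]
collar/ptr tip pred [318.64938583 181.25059512] bar front top corners [339.68602898 230.89232528] [297.10725927 230.37077073]
rib [415.57016924 205.22908787]
134 scene front face +y11 [329.  187.4]
150 scene front face +y11 [329.2 179.9]
165 scene front face +y11 [329.5 172.6]
175 scene front face +y11 [329.7 167.7]
```

```bash
python3 - <<'E'
from h import *
w=grab_frame("wrist"); s=grab_frame("scene"); p=get_obs()["eef_pos"]
def M(f): return f["intrinsics"]@np.c_[f["R"],f["t"]]
for a,b in (((318.1,283.3),(329.4,170.2)),((318.1,283.3),(329.4,172)),((318.1,283.3),(329.4,168))):
    X=cv2.triangulatePoints(M(w),M(s),np.array(a),np.array(b)); X=(X[:3]/X[3]).ravel(); print(X, proj(w,X)-a,proj(s,X)-b)
for z in range(130,185,5): print(z,proj(w,p+np.array([2,10.8,z-p[2]])).round(1),proj(w,p+np.array([0,0,z-p[2]])).round(1))
E
```

```text
[ 501.98243589 -106.67494437  170.23492371] [0.34449928 0.16864135] [0.05136099 0.01257418]
[ 501.30768309 -108.31513598  165.35092785] [-0.7033591  -0.34643915] [-0.10818671 -0.02671483]
[ 502.7996666  -104.69024595  176.13743959] [1.71799492 0.83471415] [0.24625553 0.05965031]
130 [317.3 252. ] [317.2 274.2]
135 [317.3 255.2] [317.2 278. ]
140 [317.3 258.7] [317.2 281.9]
145 [317.4 262.3] [317.2 286.2]
150 [317.4 266.1] [317.3 290.6]
155 [317.4 270.2] [317.3 295.4]
160 [317.5 274.5] [317.3 300.4]
165 [317.5 279.1] [317.3 305.7]
170 [317.5 284. ] [317.4 311.4]
175 [317.6 289.3] [317.4 317.4]
180 [317.6 294.9] [317.4 323.9]
```

Both views put the fingertips' front edge at (502,-107,170), 36 mm above the reported TCP. The free closing agrees with that: the tips are about 6 mm above the bar. I'll reopen and go down in guarded steps, trusting the images.

```bash
python3 -m pendant '[{"wx":0,"wy":0,"wz":0,"x":0,"y":0,"z":0,"fingers":50},{"wx":0,"wy":0,"wz":0,"x":0,"y":0,"z":0,"fingers":60},{"wx":0,"wy":0,"wz":0,"x":0,"y":0,"z":0,"fingers":60},{"wx":0,"wy":0,"wz":0,"x":0,"y":0,"z":0,"fingers":60},{"wx":0,"wy":0,"wz":0,"x":0,"y":0,"z":0.004,"fingers":60},{"wx":0,"wy":0,"wz":0,"x":0,"y":0,"z":0.008,"fingers":60},{"wx":0,"wy":0,"wz":0,"x":0,"y":0,"z":0.012,"fingers":60},{"wx":0,"wy":0,"wz":0,"x":0,"y":0,"z":0.016,"fingers":60},{"wx":0,"wy":0,"wz":0,"x":0,"y":0,"z":0.018,"fingers":60},{"wx":0,"wy":0,"wz":0,"x":0,"y":0,"z":0.018,"fingers":60}]' 50
python3 d.py 500 -118 100 -10.4
python3 - <<'E'
from h import *
w=grab_frame("wrist"); s=grab_frame("scene")
cv2.imwrite("pics/s4.png",cv2.resize(s["color"][140:200,280:380,::-1],None,fx=8,fy=8,interpolation=cv2.INTER_CUBIC))
cv2.imwrite("pics/w4.png",w["color"][:,:,::-1])
E
```

```text
t: 5.4
eef_pos: [499.0, -117.5, 115.3]
ee_rot: [-3.129, 0.281, 0.002]
wrist_force: [-0.1, -0.9, -0.5]
gripper_width: 51.0
t 5.4 pos [ 499.  -117.5  115.3] xdir [ 0.984  -0.1781 -0.0016] zdir [-1.5e-03  6.0e-04 -1.0e+00]
shift m [0.0011 0.0003 0.0153] turn [-0.0003  0.0016  0.0025]
F [-0.1 -0.9 -0.5] M [ 0.009 -0.044  0.043] w 50.98607830275996
```

View pics/s4.png

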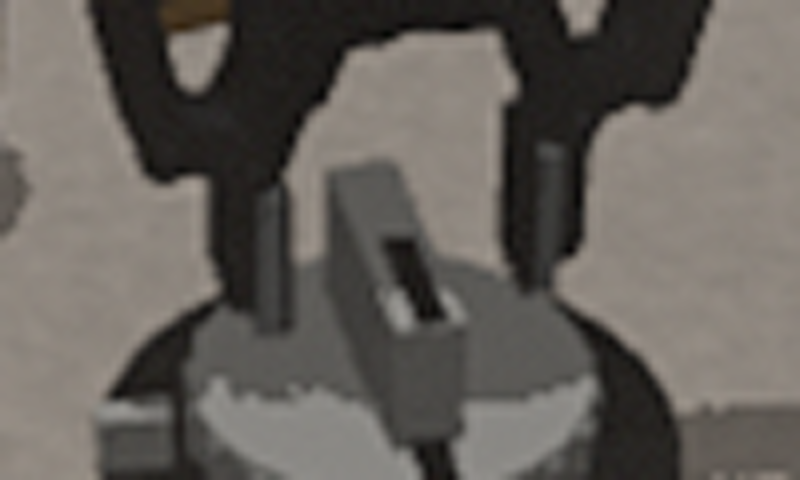

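View pics/w4.png

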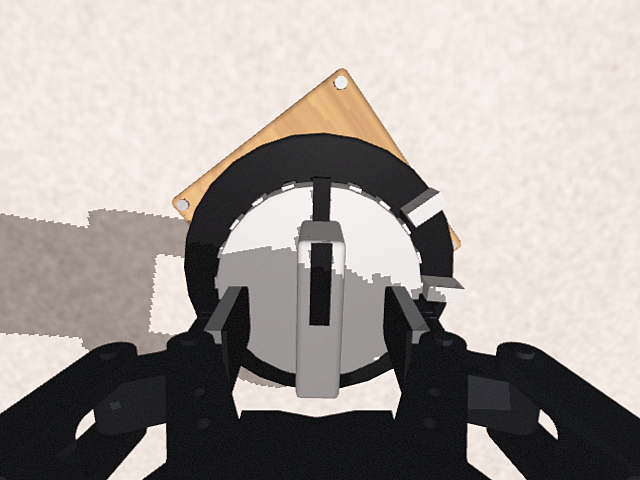

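The jaws straddle the bar at columns 240–395, with the bar at 320 and no contact force. The reported TCP is already below the lid top, which confirms the tip offset. I'll lower another 14 mm and close.

```bash
python3 -m pendant '[{"wx":0,"wy":0,"wz":0,"x":0.001,"y":0,"z":0.004,"fingers":60},{"wx":0,"wy":0,"wz":0,"x":0.001,"y":0,"z":0.008,"fingers":60},{"wx":0,"wy":0,"wz":0,"x":0.001,"y":0,"z":0.011,"fingers":60},{"wx":0,"wy":0,"wz":0,"x":0.001,"y":0,"z":0.013,"fingers":45},{"wx":0,"wy":0,"wz":0,"x":0.001,"y":0,"z":0.013,"fingers":30},{"wx":0,"wy":0,"wz":0,"x":0.001,"y":0,"z":0.013,"fingers":20},{"wx":0,"wy":0,"wz":0,"x":0.001,"y":0,"z":0.013,"fingers":10},{"wx":0,"wy":0,"wz":0,"x":0.001,"y":0,"z":0.013,"fingers":5},{"wx":0,"wy":0,"wz":0,"x":0.001,"y":0,"z":0.013,"fingers":5},{"wx":0,"wy":0,"wz":0,"x":0.001,"y":0,"z":0.013,"fingers":5}]' 50
python3 d.py 500 -118 100 -10.4
python3 - <<'E'
from h import *
w=grab_frame("wrist"); s=grab_frame("scene")
a=cv2.resize(s["color"][140:200,280:380,::-1],None,fx=6,fy=6,interpolation=cv2.INTER_CUBIC)
b=cv2.resize(w["color"][160:400,190:450,::-1],None,fx=.77,fy=.77)
cv2.imwrite("pics/s5.png",a); cv2.imwrite("pics/w5.png",w["color"][:,:,::-1])
E
```

```text
t: 6.33
eef_pos: [500.1, -117.9, 103.2]
ee_rot: [3.129, -0.281, -0.002]
wrist_force: [-3.6, 0.1, 0.9]
gripper_width: 15.2
t 6.3333 pos [ 500.1 -117.9  103.2] xdir [ 0.984  -0.178  -0.0012] zdir [-0.0012  0.     -1.    ]
shift m [-0.0001  0.0001  0.0032] turn [0.0002 0.0012 0.0026]
F [-3.6  0.1  0.9] M [-0.03   0.588  0.014] w 15.223713422749931
```

View pics/s5.png

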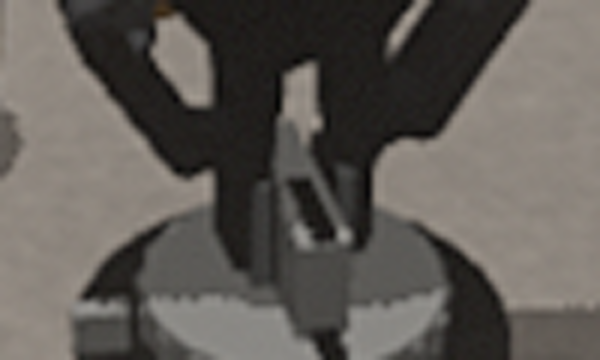

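View pics/w5.png

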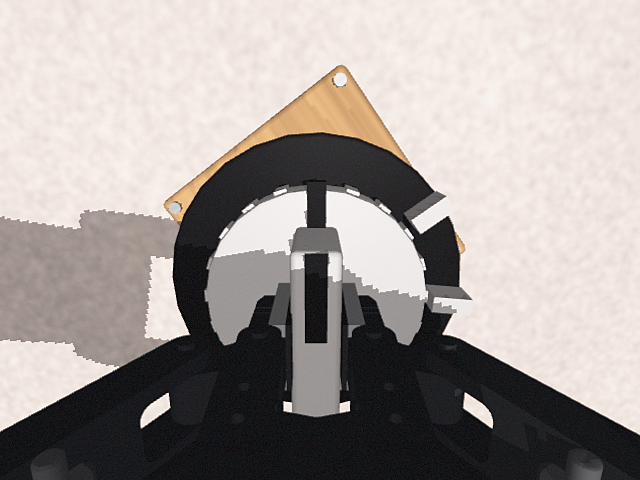

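The bar is gripped: width 15.2 mm, with the pads on both sides at columns 285 and 350. Now the first 1.0 rad clockwise.

```bash
python3 -m pendant '[{"wx":0,"wy":0,"wz":0.1,"x":0,"y":0,"z":0,"fingers":5},{"wx":0,"wy":0,"wz":0.2,"x":0,"y":0,"z":0,"fingers":5},{"wx":0,"wy":0,"wz":0.3,"x":0,"y":0,"z":0,"fingers":5},{"wx":0,"wy":0,"wz":0.4,"x":0,"y":0,"z":0,"fingers":5},{"wx":0,"wy":0,"wz":0.5,"x":0,"y":0,"z":0,"fingers":5},{"wx":0,"wy":0,"wz":0.6,"x":0,"y":0,"z":0,"fingers":5},{"wx":0,"wy":0,"wz":0.7,"x":0,"y":0,"z":0,"fingers":5},{"wx":0,"wy":0,"wz":0.8,"x":0,"y":0,"z":0,"fingers":5},{"wx":0,"wy":0,"wz":0.9,"x":0,"y":0,"z":0,"fingers":5},{"wx":0,"wy":0,"wz":1.0,"x":0,"y":0,"z":0,"fingers":5}]'
python3 d.py 500 -118 103 -85.7
python3 - <<'E'
from h import *
w=grab_frame("wrist"); cv2.imwrite("pics/w6.png",w["color"][:,:,::-1])
E
```

```text
t: 7.27
eef_pos: [499.1, -117.3, 103.2]
ee_rot: [2.607, -1.752, -0.007]
wrist_force: [-8.6, 2.5, 3.6]
gripper_width: 15.4
t 7.2667 pos [ 499.1 -117.3  103.2] xdir [ 0.3779 -0.9258 -0.003 ] zdir [-0.004   0.0016 -1.    ]
shift m [ 0.001  -0.0005  0.0002] turn [0.0035 0.0025 0.3125]
F [-8.6  2.5  3.6] M [0.328 1.354 0.263] w 15.44725999443166
```

View pics/w6.png

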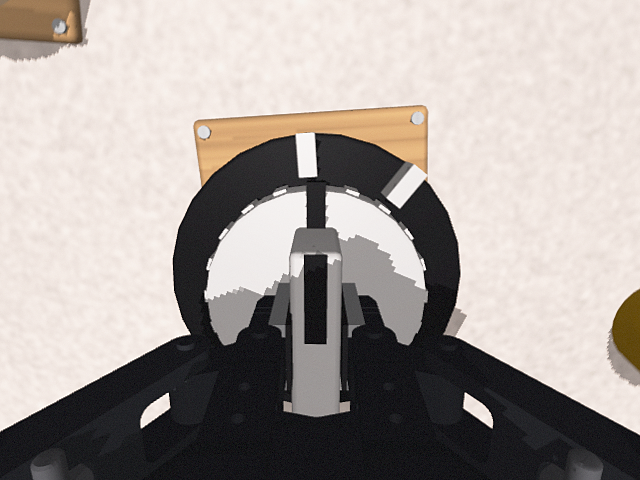

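The pointer at (316,205) has just passed the first rib at (306,155), and the moment has risen to 0.26 N m. I'll check the angle by casting rays.

```bash
cat > a.py <<'E'
from h import *
import sys
v=list(map(float,sys.argv[1:7])); w=grab_frame("wrist"); C=np.array([500,-118])
an=lambda q,z:np.degrees(np.arctan2(*(ray(w,*q,z)[:2]-C)[::-1]))
p,a,b=an(v[:2],130),an(v[2:4],126),an(v[4:6],126); print(p,a,b,"seal",np.radians(a-p),"to r2",np.radians(p-b))
E
python3 a.py 316 210 306 155 405 186
```

```text
23.849229373805493 26.961309348478302 -13.898781679844564 seal 0.05431604214342227 to r2 0.6588270789654075
```

```bash
python3 -m pendant '[{"wx":0,"wy":0,"wz":0.06,"x":0,"y":0,"z":0,"fingers":5},{"wx":0,"wy":0,"wz":0.12,"x":0,"y":0,"z":0,"fingers":5},{"wx":0,"wy":0,"wz":0.18,"x":0,"y":0,"z":0,"fingers":5},{"wx":0,"wy":0,"wz":0.23,"x":0,"y":0,"z":0,"fingers":5},{"wx":0,"wy":0,"wz":0.27,"x":0,"y":0,"z":0,"fingers":5},{"wx":0,"wy":0,"wz":0.3,"x":0,"y":0,"z":0,"fingers":5},{"wx":0,"wy":0,"wz":0.3,"x":0,"y":0,"z":0,"fingers":5},{"wx":0,"wy":0,"wz":0.3,"x":0,"y":0,"z":0,"fingers":5}]'
python3 d.py 500 -118 103 -85.7
python3 - <<'E'
from h import *
w=grab_frame("wrist"); cv2.imwrite("pics/w7.png",w["color"][:,:,::-1])
E
```

```text
t: 8.03
eef_pos: [499.0, -116.9, 103.2]
ee_rot: [2.321, -2.116, -0.007]
wrist_force: [-8.2, 3.2, 4.3]
gripper_width: 15.1
t 8.0333 pos [ 499.  -116.9  103.2] xdir [ 0.0923 -0.9957 -0.0027] zdir [-0.0043  0.0023 -1.    ]
shift m [ 0.0012 -0.0009  0.0002] turn [0.0041 0.0026 0.0174]
F [-8.2  3.2  4.3] M [0.511 1.386 0.212] w 15.097417910962257
```

View pics/w7.png

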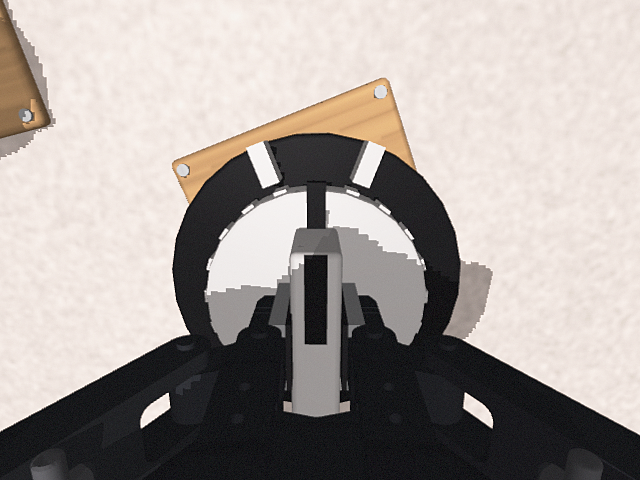

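The pointer at column 316 sits midway between the ribs at (264,165) and (368,165). Now I'll open to 60%, rise straight up, and check.

```bash
python3 -m pendant '[{"wx":0,"wy":0,"wz":0,"x":0,"y":0,"z":0,"fingers":20},{"wx":0,"wy":0,"wz":0,"x":0,"y":0,"z":0,"fingers":40},{"wx":0,"wy":0,"wz":0,"x":0,"y":0,"z":0,"fingers":60},{"wx":0,"wy":0,"wz":0,"x":0,"y":0,"z":0,"fingers":70},{"wx":0,"wy":0,"wz":0,"x":0,"y":0,"z":0,"fingers":70},{"wx":0,"wy":0,"wz":0,"x":0,"y":0,"z":-0.01,"fingers":70},{"wx":0,"wy":0,"wz":0,"x":0,"y":0,"z":-0.03,"fingers":70},{"wx":0,"wy":0,"wz":0,"x":0,"y":0,"z":-0.06,"fingers":70},{"wx":0,"wy":0,"wz":0,"x":0,"y":0,"z":-0.1,"fingers":70},{"wx":0,"wy":0,"wz":0,"x":0,"y":0,"z":-0.13,"fingers":70}]'
python3 -m pendant '[{"wx":0,"wy":0,"wz":0,"x":0,"y":0.03,"z":-0.02,"fingers":70},{"wx":0,"wy":0,"wz":0,"x":0,"y":0.06,"z":-0.02,"fingers":70},{"wx":0,"wy":0,"wz":0,"x":0,"y":0.09,"z":-0.02,"fingers":70},{"wx":0,"wy":0,"wz":0,"x":0,"y":0.1,"z":-0.02,"fingers":70},{"wx":0,"wy":0,"wz":0,"x":0,"y":0.1,"z":-0.02,"fingers":70},{"wx":0,"wy":0,"wz":0,"x":0,"y":0.1,"z":-0.02,"fingers":70}]'
python3 - <<'E'
from h import *
w=grab_frame("wrist"); cv2.imwrite("pics/w8.png",w["color"][:,:,::-1])
s=grab_frame("scene"); cv2.imwrite("pics/s8.png",cv2.resize(s["color"][130:330,250:450,::-1],None,fx=3,fy=3))
E
```

```text
t: 8.92
eef_pos: [501.0, -118.1, 236.9]
ee_rot: [-2.32, 2.117, -0.004]
wrist_force: [0.8, 0.2, 0.6]
gripper_width: 59.7
t: 9.42
eef_pos: [401.2, -127.3, 254.3]
ee_rot: [-2.32, 2.117, -0.004]
wrist_force: [0.4, -0.2, -1.1]
gripper_width: 59.7
```

View pics/w8.png

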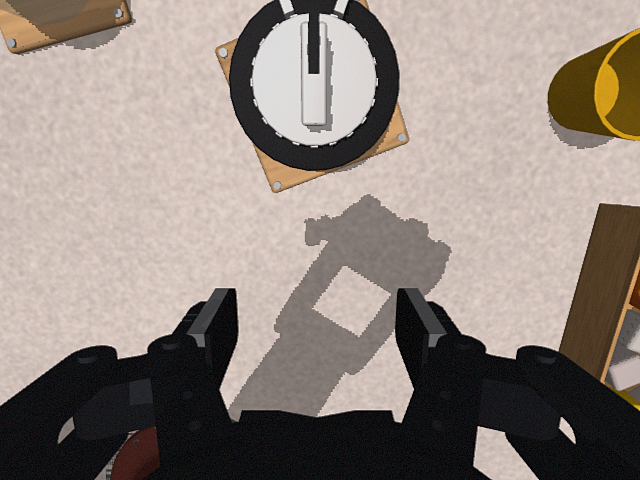

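View pics/s8.png

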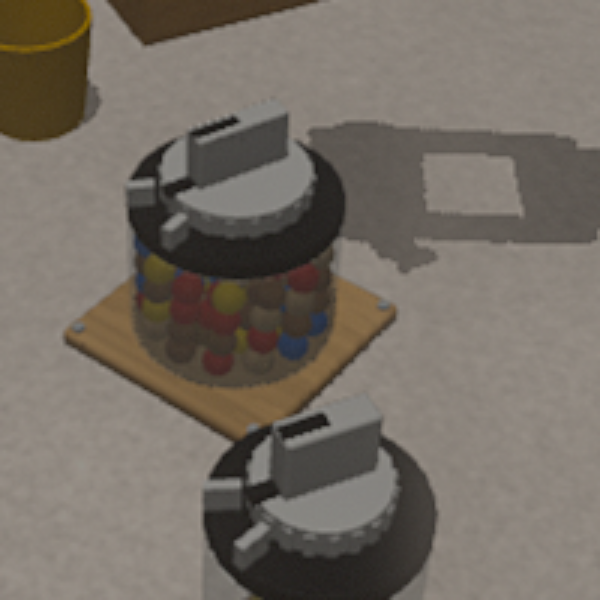

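The arm is clear, and the wide lid's pointer (314,12) sits between its ribs at (287,5) and (340,5). The slim lid looks unchanged, so I'm handing in.

```bash
python3 - <<'E'
from workcell import *
o=get_obs(); print(o["t"],abs(o["qvel"]).max(),o["wrist_force"]); print(sign_off())
E
```

```text
9.5167 0.01624458582379692 [ 0.58681919 -0.5647081  -0.7543039 ]
the job is handed in; nothing more can be done
None
```

The wide canister's lid is screwed on snug, and I handed the job in at about 9.5 s. I gripped its bar, turned it about 1.3 rad clockwise, let go and backed off.

**Final checks:**
- **Wide lid:** in the last wrist and scene pictures the pointer rests about mid-gap between the two ribs. I estimate the seal is wound about 0.35 rad, from a camera angle partway through plus the last 0.30 rad turn. The twist at the wrist was about 0.2 N m while gripping, a little below the expected 0.3 N m.
- **Slim lid:** I didn't touch it, and by eye it looks the same in the scene picture. I didn't measure its angle.
- **Robot:** it was clear of everything and at rest, with the wrist force down to noise (under 1 N per axis).

**What went wrong or disagreed:**
- **Fingertip height:** my first grasp closed on air just above the bar. Two camera views showed the real fingertips about 36 mm higher than the reported TCP. I trusted the images, went down in small steps and gripped on the second try.
- **First move command:** it was refused because some values were missing from its rows. The arm did not move.

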